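Hang the bench hammer in its ring

TASK

Lift the small steel hammer out of the dark wooden tool block and put it away in the empty blue ring on its stand, handle first. The ring's cross bar may be clamped a little to one side, so look or feel for the hole; feed the handle down through the ring and press it past the spring clip underneath until the head sits fully home on the ring, hammer upright. Press gently, pushing with no more than about 15 N, let go at the end, and leave everything else as it is.

Things in the scene. Friction and masses are not known exactly. Their poses are not given: they have to be found in the camera images.
- hammer: Small steel goldsmith's hammer, loose, about 160 g, standing handle-down in the tool block, leaning by about 4 degrees (2 to 6). Origin: centre of the flat shoulder under the head (28 by 17 mm), which must land on the ring. z: from the handle up into the head; x: along the head to its round face; y: across the head. Neck block up to z = 14 mm, head from z = 14 to 34 mm.
- hammer_grip (a point): Centre of the head's flat-sided middle, 24 mm above the shoulder: the place to grip, 18 mm wide between the flats (y), 42 mm long (x). Beyond it a round face of 17.6 mm diameter reaches x = +38 mm, a thin peen 7 mm high reaches x = -37 mm.
- hammer_butt (a point): Bottom end of the straight round wooden handle: 16 mm in diameter, 110 mm long from the shoulder. The butt is slightly pointed: 12 mm in diameter 1.5 mm from its end, full 16 mm at 4 mm.
- tool_block: Fixed dark wooden block, 60 (x) by 130 (y) by 70 mm high, with some punches standing in it near the ends (up to 100 mm high). Origin: centre of its underside. In the middle of its top is one hole of 21 mm diameter, 60 mm deep, in which the hammer stands loosely.
- blue_stand: Fixed stand, the hammer's place. Origin: on the table, under the middle of the cross bar's travel; z up, x from the bar to the post, y along the bar. Grey foot 120 by 90 by 12 mm; post of 18 mm diameter at x = 62 mm, 122 mm high; an arm (top at 120 mm) carries a blue cross bar with the ring. With the hammer home, its butt hangs 20 mm over the table.
- blue_stand_mid (a point): On the stand, 130 mm above its origin, level with the top of bar and ring: middle of the bar's travel, NOT the ring. The blue bar (100 mm along y, 22 mm wide, top flat) has the ring in its middle and is clamped anywhere from -18 to +18 mm along y; x is exact. This shift is not measured: see it or feel for it. The bar does not give sideways; downward it springs 4 N per mm, stop at 8 mm.
- blue_stand_clip (a point): Point 33 mm below blue_stand_mid, the level of the brass spring clip under the ring (it shifts with it). Ring: tube of 19 mm bore, sharp edge, 31 mm outside, 20 mm tall. The clip's round nose stands in from +x to 5.5 mm from the bore's axis and yields along x by up to 7 mm: the handle must be pushed past it, 3 to 10 N all the way, does not fall by itself, and stays where left.
- plain_stand: A second fixed stand of the same size with a bare steel bar and ring, no clip; it is taken by the brass mallet. Leave it alone.
- mallet: Brass mallet with a round head of 30 mm diameter, 66 mm long, top at 166 mm, hanging in the bare steel ring. Origin: underside of its head. Leave it alone.
- steel_puck: Dark steel cylinder, 76 mm diameter, 42 mm high; origin under its centre. Leave it alone.
- flux_jar: Small closed jar, 44 mm diameter, 60 mm high; origin under its centre. Leave it alone.
- screwdriver: Screwdriver lying on the bench, 150 mm long, under 30 mm high. Leave it alone.
- pliers: Small blue-handled pliers lying flat, 140 mm long, 11 mm high. Leave them alone.
- brass_ring: Brass ring blank lying flat, 44 mm diameter, 18 mm high. Leave it alone.
Mind the look-alikes: they are no part of the job. There is more than one size of the hammer; the one meant has the size given above. Leave any pink look-alike of the blue_stand alone.

How it is judged (in metres and radians):
On the way, in this order (a step that is already met when the one before it is completed fails the run):
1. the hammer is lifted clear of the tool block (height (world z) of hammer_butt above 0.085 m), for 0.1 s.
2. the handle is started, butt first, down through the blue ring (x of hammer_butt in the frame of blue_stand between -0.008 and 0.008 m and y of hammer_butt in the frame of blue_stand between -0.026 and 0.026 m and z of hammer_butt in the frame of blue_stand between 0.04 and 0.118 m), for 0.1 s.
At the end, for the whole second after the job is handed in: The hammer hangs through the blue ring, released and at rest: its shoulder level with the unloaded ring's top (130 mm above the table) from 3.5 mm below to 2.5 mm above, over the blue bar (within 5 mm across it and 23 mm along it of the middle of its travel), upright within 5 degrees (x of hammer in the frame of blue_stand between -0.005 and 0.005 m and y of hammer in the frame of blue_stand between -0.023 and 0.023 m and z of hammer in the frame of blue_stand between 0.1265 and 0.1325 m and angle between hammer's own z axis and vertical below 0.09 rad and linear speed of hammer below 0.02 m/s and contact force between the fingers and hammer below 0.1 N); the robot touches nothing.
It fails at once if the blue stand or its ring is loaded by the hammer with more than 30 N (contact force between hammer and blue_stand above 30 N).
It fails at once if the robot presses on the blue stand with more than 30 N (contact force between any of the fingers, the arm and blue_stand above 30 N).
It fails at once if the mallet, puck, jar, screwdriver, pliers or brass ring is moved by more than 15 mm (distance of any of mallet, steel_puck, flux_jar, screwdriver, pliers, brass_ring from where it was at the start of the episode above 0.015 m).
It also fails if it takes over 72 s, if anything falls off the work surface, if the arm or the gripper's body presses on something with over 40 N, if the wrist force passes 120 N, or if a joint passes its speed limit or range.

ROBOT

A 6-joint arm with a two-finger parallel gripper is mounted at the origin on the work surface. World frame = base frame: x ahead of the robot, y to its left, z up, the work surface at z = 0. Lengths are in m, angles in degrees, forces in N, time in s.
With the tool pointing down it reaches from about 0.4 to 0.825 m from the base axis. Payload 7 kg.
Tool frame: the origin (TCP) lies midway between the tips of the shut fingers; the grasp point (between the pads) lies 19 mm behind it; z points along the fingers, y is the line along which they close (so a half turn about z gives the same grasp; the last joint's range is limited). The gripper opens to 88 mm and grips with 3 to 60 N. Pads are 19 mm wide; open, the fingers measure 130 mm over their backs; the gripper's body (78 mm by 193 mm) begins 47 mm behind the grasp point.
Start: joints at [87.84, 20.546, 0.682, 0, -70.136, -16.507], TCP at [0.216, 0.639, 0.227] pointing down, gripper open.
Joint ranges: [-176.03, 176.03], [-82.01, 121.73], [-58.28, 71.71], [-173.87, 95.51], [-174.79, -0.11], [-173.66, 173.66]. Speed limits (degrees/s): [136.94, 136.94, 172.46, 180, 180, 180].

INTERFACE

Orientations are given as a 3x3 rotation matrix whose columns are the frame's x, y, z axes.
In Python, from rig import robot gives the robot as it stands. Calls block until the motion is done:
- robot.goto(position, orientation): joint-space move of the TCP to a pose.
- robot.servo_line(position, ori=None, speed=0.15): straight line of the TCP; ori=None keeps the orientation; speed is the mean speed in m/s.
- robot.movej(angles): joint-space move.
- robot.move_gripper(opening): opening from 0.0 (shut) to 1.0 (fully open); the grip force is fixed at half the most; returns when the fingers have stopped.
- robot.dwell(seconds).
- robot.ik(position, orientation): joint angles nearest the present ones, or None.
- robot.grab_frame(name): name is "side" or "top" or "wrist"; returns (picture, depth): 480x640x3 uint8, red, green, blue; 480x640 float32, m along the optical axis (not along the pixel's ray), 0 where there is no reading.
- robot.camera_info(name): a dict with "vfov" (degrees; the focal length in pixels is half the picture's height over the tangent of half this angle, whatever the lens; pixels are square), "cx", "cy" (the principal point, pixels), "view" (4x4, takes a point from world to camera coordinates); the wrist camera has in their place "T_tool_cam" (4x4, takes a point from camera to tool coordinates, whose origin is the TCP and whose axes are the flange's). Camera axes: x right, y down, z forward; pixel columns grow to the right and rows downward; lengths in m; the calibration is good to about 2 mm. A picture is of the moment at which its call begins: read the wrist's pose just before it. camera_info takes no time and is no camera call.
A pose or a line that the arm cannot do raises robot.Unreachable and nothing moves.
- robot.job_done(): hands the job in; it is judged then, once.
Readings, each from a call of its own:
- robot.read_t(): time.
- robot.read_qpos(): joint angles.
- robot.read_qvel(): joint speeds.
- robot.read_effort(): joint torques, N m.
- robot.read_position(): TCP position.
- robot.read_tcp_rot(): TCP orientation.
- robot.read_force(): force on the tool from outside, world axes, zero at the start.
- robot.read_ft_torque(): the same for the moment, N m.
- robot.read_grip_width(): opening from 0.0 (shut) to 1.0 (fully open).
- robot.read_finger_force(): force on a finger pad.
Only numpy, scipy, OpenCV 4.12 (cv2) and the standard library are available. Lean on these libraries where they do the work, as an engineer would, in place of code of your own. Each camera call takes 0.05 s, during which the arm holds its last target. There are 200 camera calls.

## Working session

There is one attempt and no reset: what is moved stays moved. The work goes in short steps, each a Python script; the robot and the scene stay as the last script left them, time stands still between calls to the robot, and variables do not carry over. Pictures are saved under pics/ and viewed, at most 10 in all, crops included, and the job is handed in when it is done.

```bash
ls; mkdir -p pics; cat > h.py <<'E'
import numpy as np, cv2
from rig import robot
def grab(name,fn=None):
    p=np.array(robot.read_position());R=np.array(robot.read_tcp_rot())
    im,d=robot.grab_frame(name);ci=robot.camera_info(name)
    f=240/np.tan(np.radians(ci["vfov"])/2)
    if name=="wrist":
        T=np.eye(4);T[:3,:3]=R;T[:3,3]=p;T=T@np.array(ci["T_tool_cam"])
        cx,cy=ci.get("cx",319.5),ci.get("cy",239.5)
    else: T=np.linalg.inv(np.array(ci["view"]));cx,cy=ci["cx"],ci["cy"]
    if fn:
        cv2.imwrite(f"pics/{fn}.png",im[:,:,::-1]);np.savez(f"pics/{fn}.npz",im=im,d=d,T=T,k=[f,cx,cy])
    return im,d,T,(f,cx,cy)
def load(fn):
    z=np.load(f"pics/{fn}.npz");return z["im"],z["d"],z["T"],z["k"]
def cloud(d,T,k):
    v,u=np.mgrid[:480,:640]
    P=np.stack([(u-k[1])/k[0]*d,(v-k[2])/k[0]*d,d,np.ones_like(d)],-1)@T.T
    P=P[...,:3];P[d<=0]=np.nan
    return P
E
python3 - <<'E'
from h import *
for n in("top","side"):
    im,d,T,k=grab(n,n+"0");print(n,robot.camera_info(n),d[d>0].min())
E
```

```text
pics
top {'vfov': 43.28248279156281, 'cx': 324.18119125853826, 'cy': 241.23985680905733, 'view': array([[ 0.00710413, -0.99978917, -0.01926512,  0.00874638],
       [-0.98192659, -0.00333084, -0.18923285,  0.55640828],
       [ 0.18912879,  0.02026127, -0.98174324,  1.41828023],
       [ 0.        ,  0.        ,  0.        ,  1.        ]])} 1.1238155
side {'vfov': 42.1601815001639, 'cx': 333.39214137130256, 'cy': 246.10524333386513, 'view': array([[-0.99978661, -0.01653212, -0.01238671,  0.53333917],
       [-0.00285691,  0.70450859, -0.70968971,  0.07975029],
       [ 0.02045921, -0.70950288, -0.70440548,  1.42556201],
       [ 0.        ,  0.        ,  0.        ,  1.        ]])} 0.5078588
```

View pics/top0.png

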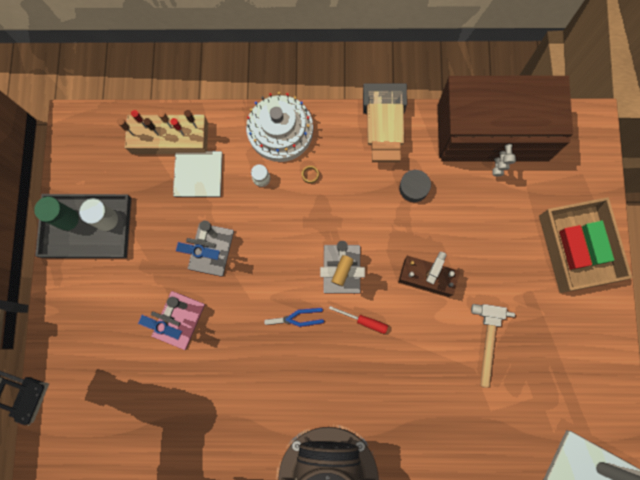

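View pics/side0.png

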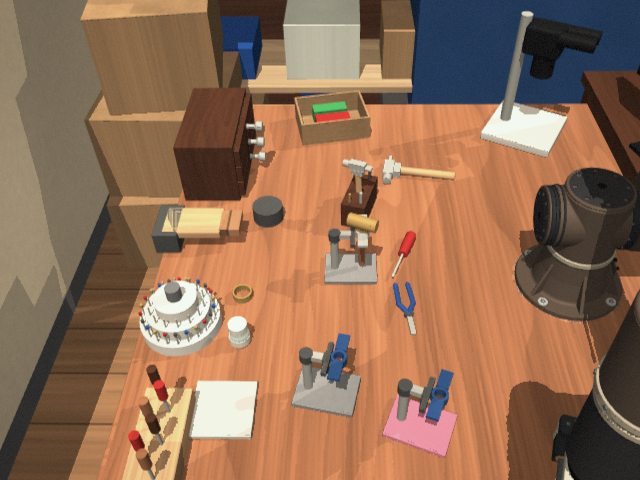

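The top view shows two hammers. One stands in the dark block at (437,268). The other is a larger one lying at (490,330), the wrong size and not in the block. There are two blue-bar stands: a grey foot at (208,250), which is the target, and a pink foot at (175,320), a look-alike. The mallet hangs in the steel stand at (343,268). I'll confirm the two targets in one enlarged crop and measure them.

```bash
python3 - <<'E'
from h import *
im,d,T,k=load("top0");P=cloud(d,T,k)
a=cv2.resize(im[240:310,390:470],None,fx=5,fy=5,interpolation=cv2.INTER_CUBIC)
b=cv2.resize(im[210:280,170:250],None,fx=5,fy=5,interpolation=cv2.INTER_CUBIC)
cv2.imwrite("pics/crop1.png",np.hstack([a,b])[:,:,::-1])
def rect(m,t):
    Q=P[m];print(t,m.sum(),Q.mean(0).round(4),cv2.minAreaRect((Q[:,:2]*1000).astype(np.float32)))
H=np.zeros(d.shape,bool);H[235:310,390:475]=1
S=np.zeros(d.shape,bool);S[210:285,165:260]=1
z=P[...,2]
rect(H&(z>.105),"hammer head");print(np.percentile(z[H&(z>.105)],[2,50,98]))
rect(H&(z>.06)&(z<.078),"block top")
hsv=cv2.cvtColor(im,cv2.COLOR_RGB2HSV);blue=(hsv[...,0]>100)&(hsv[...,0]<125)&(hsv[...,1]>120)
rect(S&blue&(z>.115)&(z<.14),"bar");print(np.percentile(z[S&blue],[2,50,98]))
rect(S&(z>.006)&(z<.02),"foot")
rect(S&~blue&(z>.1)&(z<.14),"post+arm")
E
```

```text
hammer head 280 [ 0.4785 -0.2421  0.1512] ((485.0054931640625, -236.98861694335938), (51.08951950073242, 74.49806213378906), 48.205223083496094)
[0.13762626 0.15228715 0.15984088]
block top 1169 [ 0.4715 -0.2382  0.0706] ((472.8819580078125, -240.56480407714844), (130.8350830078125, 61.567848205566406), 73.36082458496094)
bar 294 [0.5185 0.3006 0.1306] ((519.0473022460938, 302.0292663574219), (96.7236557006836, 27.036518096923828), 73.29335021972656)
[nan nan nan]
foot 1386 [0.538  0.2914 0.0115] ((550.7759399414062, 296.69403076171875), (189.50177001953125, 241.57449340820312), 0.2430710643529892)
post+arm 459 [0.5449 0.2965 0.1222] ((546.6807250976562, 294.3148193359375), (102.0136489868164, 88.44855499267578), 73.33946990966797)
```

View pics/crop1.png

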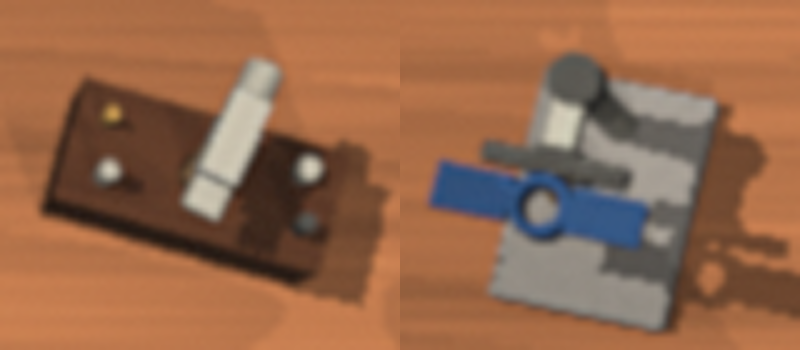

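The crop confirms both. The right-size hammer (head about 75 mm long) stands in the dark block with its round face toward crop (262,72). The grey-foot stand has its open ring at crop (540,207), which is image (198,251). Next I'll look at each from near with the wrist camera, ring first since it's on the way.

```bash
cat >> h.py <<'E'
def Rdown(yaw):  # tool y horizontal at angle yaw (deg), z down
    c,s=np.cos(np.radians(yaw)),np.sin(np.radians(yaw))
    y=np.array([c,s,0]);z=np.array([0,0,-1.]);return np.stack([np.cross(y,z),y,z],1)
def pix(u,v,z,T,k):
    r=T[:3,:3]@np.array([(u-k[1])/k[0],(v-k[2])/k[0],1]);o=T[:3,3];return o+r*(z-o[2])/r[2]
E
python3 - <<'E'
from h import *
im,d,T,k=load("top0")
c=pix(198,251.4,.13,T,k);print("ring",c)
a=pix(390+205/5,240+200/5,.15,T,k);b=pix(390+262/5,240+72/5,.15,T,k);yaw=np.degrees(np.arctan2(*(b-a)[1::-1]));print(a,b,yaw)
ci=robot.camera_info("wrist");print(ci)
t=np.array(ci["T_tool_cam"])
def look(target,yaw,h,fn):
    best=None
    for yw in (yaw,yaw+180):
        R=Rdown(yw);off=R@t[:3,3];ax=R@t[:3,2]
        tcp=target+[0,0,h]; s=(tcp[2]+off[2]-target[2])/-ax[2]
        tcp=tcp-[*(off+ax*s)[:2],0]
        q=robot.ik(tcp,R)
        if q is not None:
            q=np.array(q);cost=abs(q-robot.read_qpos()).max()
            if best is None or cost<best[0]:best=(cost,tcp,R,yw)
    print("look",best[0],best[1],best[3])
    robot.goto(best[1],best[2]);robot.dwell(.2);print(robot.read_t());grab("wrist",fn)
look(c,73.4,.15,"wring")
look((a+b)/2,yaw+90,.14,"wham")
A=[cv2.resize(cv2.imread(f"pics/{n}.png"),(400,300)) for n in("wring","wham")]
cv2.imwrite("pics/w2.png",np.hstack(A))
E
```

```text
ring [0.51672257 0.30086263 0.13      ]
[ 0.45032475 -0.22965977  0.15      ] [ 0.50843668 -0.2567645   0.15      ] -25.00542501638718
{'vfov': 68.07170982382445, 'cx': 320.62814500360724, 'cy': 235.8114093159097, 'T_tool_cam': array([[-9.12905380e-06, -9.50136443e-01, -3.11834476e-01,
         8.38163359e-02],
       [ 9.99999943e-01,  9.65123898e-05, -3.23341387e-04,
        -2.64101010e-04],
       [ 3.37314326e-04, -3.11834461e-01,  9.50136388e-01,
        -1.58701640e-01],
       [ 0.00000000e+00,  0.00000000e+00,  0.00000000e+00,
         1.00000000e+00]])}
look 42.58651706995515 [0.53338722 0.29550947 0.28      ] 253.4
2.0167
look 53.93510053973198 [ 0.49211093 -0.24955338  0.29      ] 244.99457498361284
4.2417
```

View pics/w2.png

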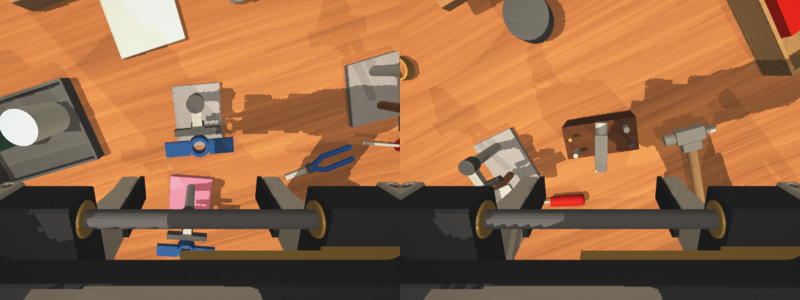

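The wrist view (left half) shows the open blue ring at about (317,234) in full-resolution pixels. The right half shows the hammer head spanning about (322,195–275). Now the precise fits from depth and edges.

```bash
python3 - <<'E'
from h import *
im,d,T,k=load("wring");P=cloud(d,T,k);z=P[...,2]
hsv=cv2.cvtColor(im,cv2.COLOR_RGB2HSV);blue=(hsv[...,0]>100)&(hsv[...,0]<125)&(hsv[...,1]>120)
S=np.zeros(d.shape,bool);S[190:265,250:390]=1
m=blue&S&(z>.122)&(z<.138);Q=P[m]
r=cv2.minAreaRect((Q[:,:2]*1000).astype(np.float32));print("bar",m.sum(),np.median(Q[:,2]),r)
# hole: non-top pixels enclosed
c,h=cv2.findContours(m.astype(np.uint8),cv2.RETR_CCOMP,cv2.CHAIN_APPROX_NONE)
for ci,hh in zip(c,h[0]):
    if hh[3]>=0 and len(ci)>12:
        (u,v),ra=cv2.minEnclosingCircle(ci);e=cv2.fitEllipse(ci);print("hole",(u,v),ra,e,pix(*e[0],.13,T,k))
F=S.copy();F[150:,:]|=False;F[120:250,240:400]=1
f=F&~blue&(z>.007)&(z<.017);print("foot",cv2.minAreaRect((P[f][:,:2]*1000).astype(np.float32)),f.sum())
p=F&~blue&(z>.1205)&(z<.126);print("post",np.median(P[p][:,:2],0),p.sum())
A=cv2.resize(im[120:270,240:400],None,fx=2.5,fy=2.5,interpolation=cv2.INTER_CUBIC)
im,d,T,k=load("wham");P=cloud(d,T,k);z=P[...,2]
S=np.zeros(d.shape,bool);S[160:300,290:360]=1
m=S&(z>.125);n,l,st,ce=cv2.connectedComponentsWithStats(m.astype(np.uint8));i=1+st[1:,4].argmax();m=l==i
Q=P[m];print("head",m.sum(),st[i],Q.mean(0),np.percentile(Q[:,2],[1,10,50,90,99]),cv2.minAreaRect((Q[:,:2]*1000).astype(np.float32)))
# flat top of middle: RANSAC-ish plane
C=Q.mean(0)[:2];W=Q[Q[:,2]>np.percentile(Q[:,2],30)]
for _ in range(5):
    g,*_r=np.linalg.lstsq(np.c_[W[:,:2]-C,np.ones(len(W))],W[:,2],rcond=None)
    res=Q[:,2]-np.c_[Q[:,:2]-C,np.ones(len(Q))]@g;W=Q[abs(res)<.0012]
n=np.array([-g[0],-g[1],1]);n/=np.linalg.norm(n)
print("plane n",n,"tilt",np.degrees(np.arccos(n[2])),len(W),res.std(),cv2.minAreaRect((W[:,:2]*1000).astype(np.float32)),W[:,2].min(),W[:,2].max())
B=cv2.resize(im[170:320,250:410],None,fx=2.5,fy=2.5,interpolation=cv2.INTER_CUBIC)
cv2.imwrite("pics/w3.png",np.hstack([A,B])[:,:,::-1])
E
```

```text
bar 2286 0.1304625415891957 ((517.6898193359375, 303.4209899902344), (98.19842529296875, 29.7271671295166), 77.03638458251953)
hole (318.5, 233.5) 10.79361629486084 ((318.54852294921875, 233.7740020751953), (18.11870002746582, 21.017745971679688), 85.45934295654297) [0.51880906 0.30287772 0.13      ]
foot ((541.7191162109375, 298.78564453125), (89.95907592773438, 119.71456146240234), 78.52926635742188) 4466
post [0.56363368 0.29368699] 1408
head 1643 [ 311  194   21   82 1643] [ 0.48074893 -0.24373733  0.15164037] [0.14251972 0.14788151 0.1527093  0.15479102 0.15566725] ((478.09716796875, -242.4403839111328), (17.86639404296875, 74.91695404052734), 64.9382095336914)
plane n [ 0.07216762 -0.02854206  0.99698404] tilt 4.4510174432893965 965 0.0031420448793484904 ((485.70404052734375, -245.72618103027344), (17.82567024230957, 57.91408920288086), 65.46910858154297) 0.14971122217490046 0.1562512288981372
```

View pics/w3.png

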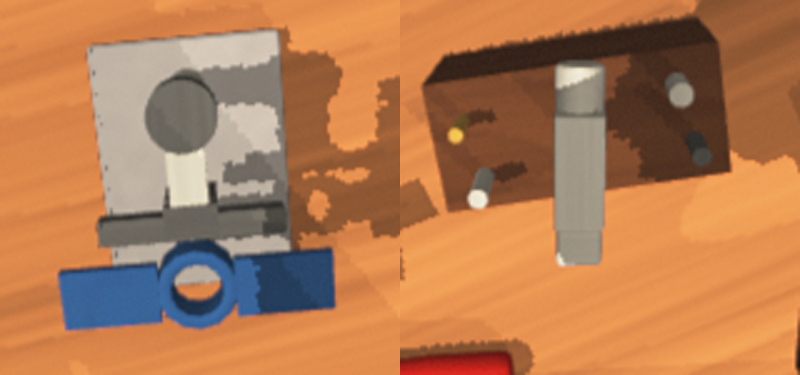

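The ring hole at (318.5,233.8) comes out at world (0.519,0.303,0.130), and the hole is plainly open. In the hammer crop the round face is at the upper end. The middle flat spans crop rows 115–232, which is image v 216–263 at u 322. Next I'll fit the lean on that flat alone and grasp along the hammer's axis.

```bash
cat > grasp.py <<'E'
from h import *
im,d,T,k=load("wham");P=cloud(d,T,k)
W=P[219:260,315:329].reshape(-1,3);W=W[W[:,2]>.13]
for _ in range(4):
    C=W.mean(0);n=np.linalg.svd(W-C,full_matrices=False)[2][2];n*=np.sign(n[2]);W=W[abs((W-C)@n)<.001]
def onplane(u,v):
    r=T[:3,:3]@np.array([(u-k[1])/k[0],(v-k[2])/k[0],1]);o=T[:3,3];return o+r*((C-o)@n)/(r@n)
a,b=onplane(322.,216.),onplane(321.7,262.8);x=(a-b);L=np.linalg.norm(x);x/=L
# edges of the head for the lateral centre
top=(a+b)/2;y=np.cross(n,x)
m=P[219:260,300:345].reshape(-1,3);m=m[m[:,2]>.145];yy=(m-top)@y;print("y range",yy.min(),yy.max())
top=top+y*(np.percentile(yy,2)+np.percentile(yy,98))/2
print("n",n,"tilt",np.degrees(np.arccos(n[2])),"len",L,"x",x,np.degrees(np.arctan2(x[1],x[0])),"top",top,"shoulder",top-.034*n,"butt",top-.144*n,len(W))
R=np.stack([np.cross(-y,-n),-y,-n],1)
tcp=top-.027*n
print(tcp,robot.ik(tcp,R))
np.savez("g.npz",R=R,tcp=tcp,n=n,x=x,y=y)
E
python3 grasp.py
```

```text
y range -0.00827395530933704 0.009577681877299488
n [ 0.04388165 -0.02447104  0.99873699] tilt 2.879965431004038 len 0.04261269774487817 x [ 0.90334334 -0.42597891 -0.05012765] -25.246602961850744 top [ 0.47736226 -0.24206728  0.15402093] shoulder [ 0.47587028 -0.24123527  0.12006387] butt [ 0.4710433  -0.23854345  0.0102028 ] 486
[ 0.47617746 -0.24140656  0.12705503] [ -6.6674432   14.15740783 -22.06368303  -1.32086885 -56.44739124
  72.17163799]
```

These fit what they should be: flat length 42.6 mm (42 given), butt at 10 mm (the bottom of the hole), lean 2.9°. Now grasp and lift.

```bash
python3 - <<'E'
from h import *
g=np.load("g.npz");R,tcp,n=g["R"],g["tcp"],g["n"]
robot.goto(tcp+n*.07,R);robot.servo_line(tcp,speed=.06)
print(robot.read_position()-tcp,robot.read_force());robot.move_gripper(0);robot.dwell(.2)
print("w",robot.read_grip_width()*.088,robot.read_finger_force(),robot.read_force(),robot.read_ft_torque())
robot.servo_line(tcp+n*.07+[0,0,0],speed=.06);print(robot.read_force())
robot.servo_line(tcp+n*.07+[0,0,.12],speed=.15)
robot.servo_line(robot.read_position(),ori=Rdown(np.degrees(np.arctan2(R[1,1],R[0,1]))))
robot.dwell(.3);print("t",robot.read_t(),robot.read_grip_width()*.088,robot.read_force(),robot.read_ft_torque(),robot.read_position())
im,d,T,k=grab("side","side1");P=cloud(d,T,k)
p=np.array(robot.read_position());V=np.linalg.inv(T)@[*p,1];u,v=int(k[1]+k[0]*V[0]/V[2]),int(k[2]+k[0]*V[1]/V[2]);print(u,v)
A=cv2.resize(im[v-60:v+90,u-80:u+80],None,fx=4,fy=4,interpolation=cv2.INTER_CUBIC);cv2.imwrite("pics/s1.png",A[:,:,::-1])
E
```

```text
[ 3.19053654e-04 -7.54585946e-05  4.02577162e-04] [ 0.21901436 -0.52679355  0.34198322]
w 0.017975229499751184 29.995451867580414 [-0.18010245  0.58482609  0.19251012] [ 0.31357376 -0.13513646 -0.01899815]
[-0.19314598 -0.05500409 -1.95900842]
t 10.1917 0.01770163410949462 [-0.3641396  -0.3208118  -1.78368821] [0.0296397  0.02532726 0.019803  ] [ 0.47892506 -0.24292894  0.31557536]
357 103
```

View pics/s1.png

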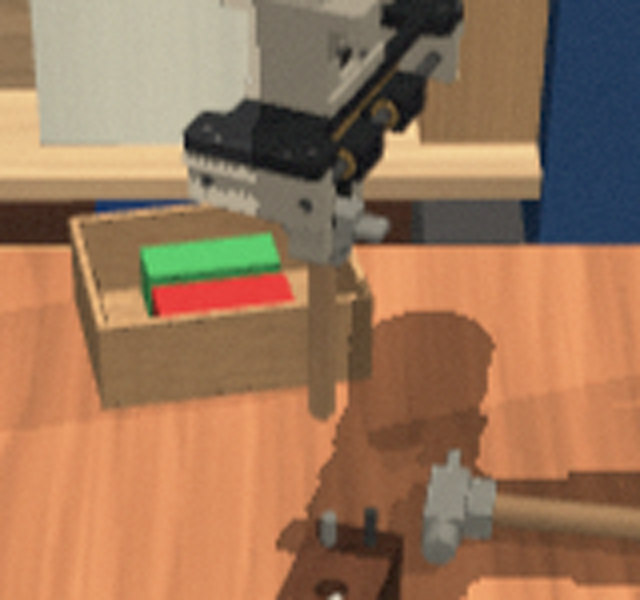

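The side picture shows the hammer held by the head, with its handle hanging nearly vertical, butt at crop (322,415). Next I'll carry it over the blue ring and check axis and ring in the same camera.

```bash
cat >> h.py <<'E'
ring=np.array([.5188,.3029,.13])
def axis(fn):
    im,d,T,k=grab("side",fn);P=cloud(d,T,k);p=np.array(robot.read_position())
    S=(np.linalg.norm(P[...,:2]-p[:2],axis=-1)<.03)&(P[...,2]<p[2]-.022)&(P[...,2]>p[2]-.12)&(P[...,2]>.137)
    Q=P[S];C=T[:3,3];v=(Q.mean(0)-C);v[2]=0;v/=np.linalg.norm(v);s=np.array([-v[1],v[0],0])
    z=Q[:,2];bins=np.arange(z.min(),z.max(),.006);A=[]
    for b in bins:
        q=Q[(z>=b)&(z<b+.006)]
        if len(q)>8:
            l=q@s;near=np.percentile(q@v,20);A.append([q[:,2].mean(),(np.percentile(l,3)+np.percentile(l,97))/2,near+.0075,l.max()-l.min()])
    A=np.array(A);fs=np.polyfit(A[:,0],A[:,1],1);fv=np.polyfit(A[:,0],A[:,2],1)
    dirn=s*fs[0]+v*fv[0]+[0,0,1];zb=p[2]-.117
    butt=s*np.polyval(fs,zb)+v*np.polyval(fv,zb)+[0,0,zb]
    return im,P,dirn/np.linalg.norm(dirn),butt,A,T,k
E
python3 - <<'E'
from h import *
R=Rdown(253.4)
robot.goto(ring+[0,0,.185],R);robot.servo_line(ring+[0,0,.135],speed=.1);robot.dwell(.3)
im,P,a,butt,A,T,k=axis("side2")
print("t",robot.read_t(),"axis",a,np.degrees(np.arccos(a[2])),"butt",butt,butt-ring,"\n",A[:,3].round(4),np.array(robot.read_position()),len(A))
print("zmin",np.nanmin(A[:,0]))
hsv=cv2.cvtColor(im,cv2.COLOR_RGB2HSV);blue=(hsv[...,0]>100)&(hsv[...,0]<125)&(hsv[...,1]>120)
m=blue&(abs(P[...,2]-.13)<.006)&(np.linalg.norm(P[...,:2]-ring[:2],axis=-1)<.06)
print("bar",cv2.minAreaRect((P[m][:,:2]*1000).astype(np.float32)),np.median(P[m],0))
c=im[290:420,270:400];cv2.imwrite("pics/s2.png",cv2.resize(c,None,fx=4.6,fy=4.6,interpolation=cv2.INTER_CUBIC)[:,:,::-1])
E
```

```text
t 13.2167 axis [0.0028872  0.01543867 0.99987665] 0.899942957118176 butt [0.51982085 0.30122629 0.14841223] [ 0.00102085 -0.00167371  0.01841223] 
 [0.0143 0.0143 0.0142 0.0141 0.0141 0.014  0.014  0.0139 0.0138 0.0139
 0.0137 0.0102] [0.51888903 0.3030426  0.26541223] 12
zmin 0.1531116764703142
bar ((517.6923828125, 302.63189697265625), (101.76082611083984, 28.60643768310547), 82.94022369384766) [0.51834199 0.31740806 0.12908745]
```

View pics/s2.png

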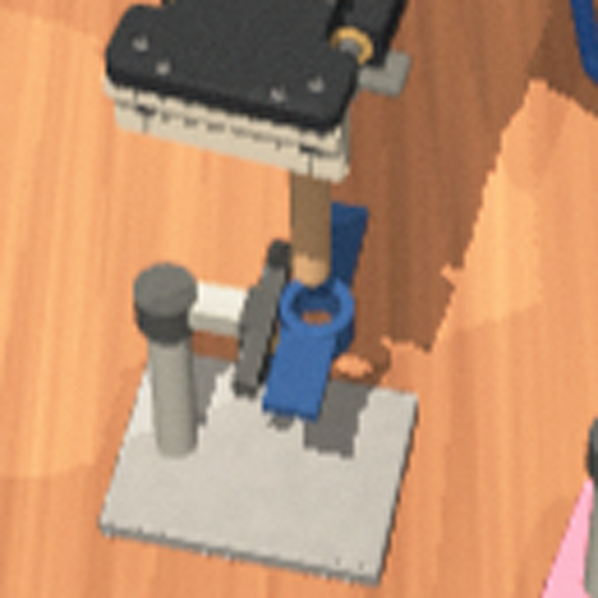

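The handle hangs straight, with the butt at crop (312,275) and the ring opening at crop (317,310). I'll compute the ring position in the same camera, then feel down with a force limit.

```bash
python3 - <<'E'
from h import *
im,d,T,k=load("side2")
print("ring side",pix(270+317/4.6,290+311/4.6,.13,T,k))
p=np.array(robot.read_position())
q=np.linalg.inv(T)@[*(p-[0,0,.117]),1];u,v=k[1]+k[0]*q[0]/q[2],k[2]+k[0]*q[1]/q[2]
print("expected butt crop px",(u-270)*4.6,(v-290)*4.6)
robot.dwell(.1);f0=np.array(robot.read_force());print("f0",f0)
z=p[2]
while z>ring[2]+.117-.012:
    z-=.002;robot.servo_line([ring[0],ring[1],z],speed=.02)
    f=np.array(robot.read_force())-f0;print(round((z-.117)*1e3,1),f.round(1),np.array(robot.read_ft_torque()).round(2))
    if f[2]>5 or np.linalg.norm(f[:2])>5:break
print(robot.read_t())
E
```

```text
ring side [0.51677902 0.30638427 0.13      ]
expected butt crop px 311.38596561845105 276.2791700739455
f0 [-0.26276807 -0.21034053 -2.40829022]
146.4 [ 0.4 -0.3  1. ] [-0.03 -0.03 -0.03]
144.4 [-0.2  0.7  0.5] [-0.01 -0.01  0.  ]
142.4 [-0.1  0.7  0.4] [-0.03 -0.01  0.01]
140.4 [-0. -0. -0.] [0.   0.02 0.  ]
138.4 [ 1.2 -0.5  0.1] [-0.04  0.06  0.06]
136.4 [0.7 0.  0.7] [0.04 0.03 0.04]
134.4 [-0.6  1.   0.1] [ 0.02  0.02 -0.03]
132.4 [0.8 1.  0.7] [-0.01 -0.02 -0.03]
130.4 [0.7 0.3 1.1] [ 0.    0.   -0.05]
128.4 [-0.1 -0.2  1.2] [-0.05  0.03  0.  ]
126.4 [-0.2  1.   0.1] [-0.05  0.08 -0.  ]
124.4 [-0.6  0.  -0.3] [-0.01  0.19 -0.03]
122.4 [-0.9  0.8  0.8] [ 0.12  0.23 -0.08]
120.4 [-0.3 -0.3 -0. ] [0.14 0.22 0.01]
118.4 [-0.1  0.3  0.5] [ 0.14  0.28 -0.01]
116.4 [ 0.5  0.5 -0.3] [0.09 0.35 0.02]
17.3167
```

The handle entered the ring on the first try (butt at 116 mm). A slight moment says the ring is pushing the handle toward −x, which agrees with the side camera. I'll shift to relieve it, then continue down with compliance.

```bash
cat > push.py <<'E'
from h import *
import sys
f0=np.array([-.26,-.21,-2.0]);zend=float(sys.argv[1])
def rd(n=4):
    F=[];M=[]
    for _ in range(n): F.append(robot.read_force());M.append(robot.read_ft_torque());robot.dwell(.02)
    return np.mean(F,0)-f0,np.mean(M,0)
p=np.array(robot.read_position());xy=p[:2].copy();z=p[2]
if len(sys.argv)>2: xy+=np.array([float(sys.argv[2]),float(sys.argv[3])])*1e-3;robot.servo_line([*xy,z],speed=.02)
f,m=rd();print(f.round(1),m.round(2))
i=0
while z>zend+1e-4:
    z=max(z-.002,zend);robot.servo_line([*xy,z],speed=.025);f,m=rd(3);i+=1
    print(round((z-.117)*1e3,1),(xy*1e3).round(1),f.round(1),m.round(2))
    if f[2]>13:print("limit");break
    if i%2==0: xy+=np.clip(np.array([-m[1],m[0]])*2e-3,-.0004,.0004)
print(robot.read_t(),robot.read_grip_width()*.088)
E
python3 push.py .205 -1.2 .5
```

```text
[0.3 0.2 0.2] [-0.   -0.01  0.  ]
114.2 [517.6 303.4] [0.1 0.1 0.4] [ 0. -0.  0.]
112.2 [517.6 303.4] [ 0.1 -0.1  0.6] [-0.04  0.01  0.01]
110.2 [517.5 303.3] [0.2 0.3 0.5] [0.   0.03 0.01]
108.2 [517.5 303.3] [ 0.3  0.5 -0.3] [ 0.    0.01 -0.02]
106.2 [517.5 303.3] [ 0.2  0.1 -0.2] [-0.03 -0.    0.01]
104.2 [517.5 303.3] [0.5 0.6 0.3] [-0.   -0.03 -0.01]
102.2 [517.6 303.3] [0.6 0.5 0.1] [-0.   -0.01  0.01]
100.2 [517.6 303.3] [0.6 0.7 0. ] [-0.02  0.    0.  ]
98.2 [517.6 303.3] [-0.6  0.5  1.4] [0.19 0.32 0.  ]
96.2 [517.6 303.3] [-1.5  0.6  1.2] [ 0.22  0.94 -0.01]
94.2 [517.2 303.7] [-2.   1.6 -0.8] [0.65 1.14 0.01]
92.2 [517.2 303.7] [-2.7  1.1  1. ] [0.47 1.29 0.01]
90.2 [516.8 304.1] [-2.1 -0.   3.6] [0.14 1.08 0.  ]
88.2 [516.8 304.1] [-1.   0.3  2. ] [0.16 0.83 0.01]
88.0 [516.4 304.4] [ 0.1 -0.3  3.1] [-0.29  0.42 -0.01]
22.1333 0.018045528202825616
```

The clip is engaged (steady −x push, about 3 N axial). I'll stop chasing the clip's own side force, re-centre and press on gently to home.

```bash
sed -i 's/    if i%2==0: xy+=.*/    if i%4==0 and robot.read_grip_width()*.088<.015:break/' push.py; python3 push.py .139 .8 -.8
```

```text
[-1.8  1.7  2.5] [0.48 1.06 0.  ]
86.0 [517.3 303.5] [-2.1  1.5  1.3] [0.65 1.03 0.03]
84.0 [517.3 303.5] [-1.8  1.8  0.7] [ 0.72  1.08 -0.01]
82.0 [517.3 303.5] [-2.4  1.4  0.9] [ 0.72  1.08 -0.02]
80.0 [517.3 303.5] [-1.9  1.   1.1] [ 0.72  1.12 -0.01]
78.0 [517.3 303.5] [-2.1  1.7  0.8] [ 0.74  1.14 -0.  ]
76.0 [517.3 303.5] [-1.7  1.8  0.8] [0.74 1.11 0.01]
74.0 [517.3 303.5] [-2.3  1.9  0.6] [0.77 1.18 0.03]
72.0 [517.3 303.5] [-2.   1.7  0.4] [0.73 1.19 0.02]
70.0 [517.3 303.5] [-2.6  1.5  0.6] [0.75 1.22 0.  ]
68.0 [517.3 303.5] [-2.1  1.9  0.3] [ 0.8   1.27 -0.01]
66.0 [517.3 303.5] [-2.3  1.7  0.6] [ 0.81  1.31 -0.  ]
64.0 [517.3 303.5] [-2.7  2.2  0.7] [0.82 1.25 0.05]
62.0 [517.3 303.5] [-2.5  2.2  1.1] [0.81 1.31 0.01]
60.0 [517.3 303.5] [-2.6  2.4 -0. ] [0.84 1.4  0.  ]
58.0 [517.3 303.5] [-2.9  2.5  0.4] [ 0.88  1.38 -0.02]
56.0 [517.3 303.5] [-2.9  2.4  0.3] [0.92 1.41 0.04]
54.0 [517.3 303.5] [-2.9  2.3  0.6] [ 0.9   1.39 -0.  ]
52.0 [517.3 303.5] [-2.7  2.6  0.1] [0.89 1.5  0.01]
50.0 [517.3 303.5] [-3.1  2.4  0.7] [0.95 1.55 0.02]
48.0 [517.3 303.5] [-3.2  2.5  0.7] [0.97 1.57 0.03]
46.0 [517.3 303.5] [-2.7  2.2  1. ] [1.04 1.57 0.  ]
44.0 [517.3 303.5] [-3.7  2.3  0.4] [1.02 1.66 0.02]
42.0 [517.3 303.5] [-3.4  2.1  1. ] [1.02 1.77 0.02]
40.0 [517.3 303.5] [-4.3  3.5  1.5] [1.01 1.88 0.04]
38.0 [517.3 303.5] [-4.1  2.6  1.5] [1.12 1.88 0.01]
36.0 [517.3 303.5] [-4.4  2.6  1.4] [ 1.15  1.99 -0.  ]
34.0 [517.3 303.5] [-5.   2.9  1.8] [1.15 1.97 0.03]
32.0 [517.3 303.5] [-4.6  2.9  1.5] [1.2  1.99 0.03]
30.0 [517.3 303.5] [-4.6  3.2  1.6] [ 1.18  1.97 -0.01]
28.0 [517.3 303.5] [-4.6  3.1  1.4] [1.23 2.02 0.  ]
26.0 [517.3 303.5] [-4.   3.1  2. ] [1.26 2.   0.02]
24.0 [517.3 303.5] [-4.7  3.1  1.7] [1.27 2.03 0.03]
22.0 [517.3 303.5] [-4.8  3.6  1. ] [1.31 2.04 0.02]
32.35 0.018193633030598257
```

It's moving through steadily with the shoulder about 2 mm above the ring. I'll relieve the side load a little and press the last millimetres in small steps.

```bash
sed -i 's/z=max(z-.002,zend)/z=max(z-.0005,zend)/; s/speed=.025/speed=.015/; s/f\[2\]>13/f[2]>9/' push.py; python3 push.py .132 -.7 .6
python3 - <<'E'
from h import *
im,d,T,k=grab("side","side3");P=cloud(d,T,k)
hsv=cv2.cvtColor(im,cv2.COLOR_RGB2HSV);blue=(hsv[...,0]>100)&(hsv[...,0]<125)&(hsv[...,1]>120)
m=blue&(abs(P[...,2]-.13)<.012)&(np.linalg.norm(P[...,:2]-ring[:2],axis=-1)<.06)
print("bar z",np.percentile(P[m][:,2],[50,70,90]))
cv2.imwrite("pics/s3.png",cv2.resize(im[300:410,280:400],None,fx=5,fy=5,interpolation=cv2.INTER_CUBIC)[:,:,::-1])
E
```

```text
[-2.3  1.5  1.5] [ 0.47  1.24 -0.  ]
21.4 [516.5 304.3] [-2.7  0.   2.7] [0.13 1.19 0.03]
20.9 [516.5 304.3] [-2.5  0.1  3.9] [-0.07  1.18  0.  ]
20.4 [516.5 304.3] [-2.6 -0.6  5.4] [-0.25  1.24 -0.01]
19.9 [516.5 304.3] [-2.2 -0.6  5.4] [-0.31  1.06 -0.02]
19.4 [516.5 304.3] [-1.8 -0.8  6.3] [-0.35  0.98 -0.  ]
18.9 [516.5 304.3] [-2.2 -1.1  6.7] [-0.45  1.16 -0.05]
18.4 [516.5 304.3] [-2.6 -0.6  7.9] [-0.51  1.38  0.01]
17.9 [516.5 304.3] [-3.5 -0.9  9.2] [-0.55  1.55 -0.  ]
limit
35.0667 0.017469667183274768
bar z [0.12645712 0.12745065 0.12825996]
```

View pics/s3.png

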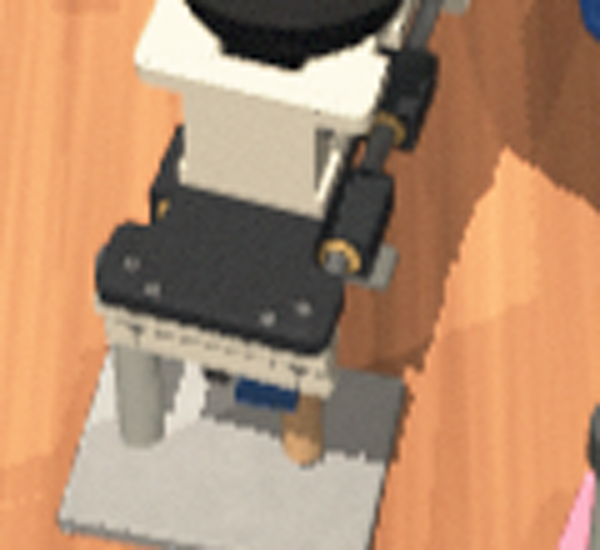

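The handle now pokes out below the blue bar with its butt just above the foot, at crop (303,455), i.e. about 18 mm. The bar is depressed about 2.3 mm at 9 N, which matches the shoulder sitting on the ring. One more small press to about 12 N, then release and check.

```bash
sed -i 's/f\[2\]>9/f[2]>11/' push.py; python3 push.py .1335
python3 - <<'E'
from h import *
robot.move_gripper(1.0);robot.dwell(.2)
p=np.array(robot.read_position());print("force after release",robot.read_force(),robot.read_finger_force(),p)
robot.servo_line(p+[0,0,.07],speed=.08)
t=np.array(robot.camera_info("wrist")["T_tool_cam"]);R=np.array(robot.read_tcp_rot());off=R@t[:3,3];ax=R@t[:3,2]
tc=ring+[0,0,.17];s=(tc[2]+off[2]-.15)/-ax[2];tc=tc-[*(off+ax*s)[:2],0]
robot.goto(tc,R);robot.dwell(.3);print("t",robot.read_t(),robot.read_position())
im,d,T,k=grab("wrist","w4");P=cloud(d,T,k)
S=(np.linalg.norm(P[...,:2]-ring[:2],axis=-1)<.05)
Q=P[S&(P[...,2]>.14)];print("head",cv2.minAreaRect((Q[:,:2]*1000).astype(np.float32)),np.percentile(Q[:,2],[50,90,99]))
c=Q[:,:2].mean(0);W=Q[Q[:,2]>.155]
for _ in range(5):
    C=W.mean(0);n=np.linalg.svd(W-C,full_matrices=False)[2][2];n*=np.sign(n[2]);W=W[abs((W-C)@n)<.0012]
print("n",n,np.degrees(np.arccos(n[2])),C)
hsv=cv2.cvtColor(im,cv2.COLOR_RGB2HSV);blue=(hsv[...,0]>100)&(hsv[...,0]<125)&(hsv[...,1]>120)
m=blue&S;print("bar z",np.nanpercentile(P[m][:,2],[50,80]),cv2.minAreaRect((P[m&(P[...,2]>.12)][:,:2]*1000).astype(np.float32)))
im2,*_=grab("side","side4")
cv2.imwrite("pics/f.png",np.hstack([cv2.resize(x,(400,400),interpolation=cv2.INTER_CUBIC) for x in(im[160:300,250:390],im2[290:410,280:400])])[:,:,::-1])
E
```

```text
[-3.3 -1.3  9.8] [-0.55  1.54 -0.01]
17.9 [516.6 304.3] [-4.  -1.2  9.5] [-0.59  1.67 -0.01]
17.4 [516.6 304.3] [-4.4 -1.7 10.8] [-0.67  1.85  0.  ]
16.9 [516.6 304.3] [-5.2 -1.6 12. ] [-0.7   2.05  0.  ]
limit
36.0833 0.017712709756758233
force after release [-0.34394727 -0.52379857  0.40145586] 0.0 [0.51656804 0.30424552 0.13385823]
t 39.3083 [0.53516172 0.29744601 0.29890117]
head ((531.2041625976562, 300.04241943359375), (79.87295532226562, 83.11412811279297), 28.336477279663086) [0.40163213 0.41012977 0.4124332 ]
n [-0.94491373  0.27467421  0.17802283] 79.74538380880685 [0.55811298 0.28949286 0.40348412]
bar z [0.13008728 0.13065901] ((517.1113891601562, 303.20599365234375), (98.66458892822266, 21.972251892089844), 78.45914459228516)
```

View pics/f.png

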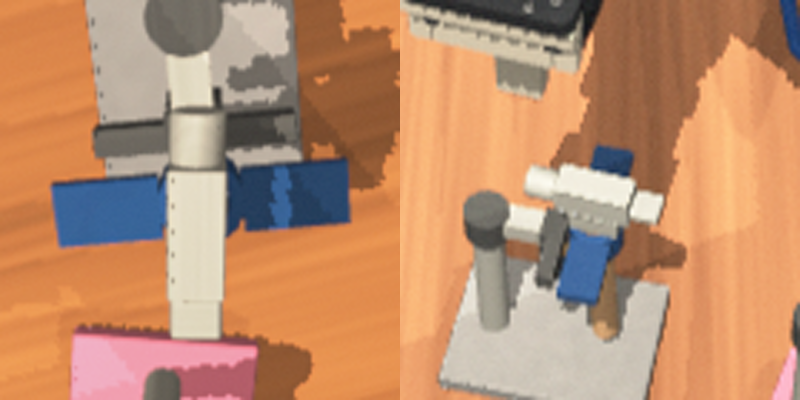

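The picture shows the released hammer seated across the blue bar. The left half has its head spanning (195,105–335), and in the right half the handle comes out below. I'll check height and tilt with the gripper's own points excluded.

```bash
python3 - <<'E'
from h import *
for fn in("w4","side4"):
    im,d,T,k=load(fn);P=cloud(d,T,k)
    S=(np.linalg.norm(P[...,:2]-ring[:2],axis=-1)<.05)&(P[...,2]>.137)&(P[...,2]<.19);Q=P[S]
    x=np.array([np.cos(np.radians(-16.6)),np.sin(np.radians(-16.6))])
    print(fn,"head",len(Q),cv2.minAreaRect((Q[:,:2]*1000).astype(np.float32)),np.percentile(Q[:,2],[50,90,99]))
    W=Q[(abs((Q[:,:2]-ring[:2])@x)<.018)]
    W=W[W[:,2]>np.percentile(W[:,2],85 if fn=="side4" else 50)-.004]
    for _ in range(5):
        C=W.mean(0);n=np.linalg.svd(W-C,full_matrices=False)[2][2];n*=np.sign(n[2]);W=W[abs((W-C)@n)<.001]
    print("n",n,np.degrees(np.arccos(n[2])),"C",C,"shoulder",C-.034*n,len(W))
E
```

```text
w4 head 1647 ((518.3250732421875, 304.97027587890625), (17.85216522216797, 75.12398529052734), 73.38390350341797) [0.163509   0.16525636 0.16618603]
n [0.04002805 0.01353568 0.99910687] 2.421736718755013 C [0.51965151 0.30447367 0.16437435] shoulder [0.51829056 0.30401346 0.13040471] 681
side4 head 536 ((518.8467407226562, 303.9005432128906), (21.54545021057129, 75.6275405883789), 72.78791046142578) [0.15895893 0.16431395 0.16622214]
n [ 0.00947044 -0.03869505  0.99920619] 2.2831030305802753 C [0.51802943 0.30419778 0.1634026 ] shoulder [0.51770743 0.30551341 0.12942959] 77
```

Shoulder height is 0.130 m, tilt is about 2.4° or less against a 5° limit, and the bar is back at 130 mm. The hammer is home and the robot is clear, so I'm handing in.

```bash
python3 -c "
from rig import robot
print(robot.read_t(),robot.job_done())"
```

```text
the job is handed in; nothing more can be done
39.4083 None
```

The hammer hangs fully home and released in the blue ring: shoulder at about 130 mm, tilt about 2.4° by camera, peak press about 12 N. I handed it in at 39.4 s; no verdict came back.

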